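# Sweep the loose tube caps into the scoop tray

## Robot

A 7-joint arm with a two-finger parallel gripper is mounted at the origin on the work surface. World frame = base frame: x ahead of the robot, y to its left, z up, the work surface at z = 0. Lengths are in m, angles in rad, forces in N, time in s.
With the tool pointing down it reaches from about 0.35 to 0.9 m from the base axis. Payload 8.1 kg.
Tool frame: the origin (TCP) lies on the centre line of the jaws, within the pads' length; the fingertips stand 11 mm ahead of it and the grasp point (between the pads) lies 8 mm behind it; z points along the fingers, y is the direction in which the jaws open and shut (so a half turn about z gives the same grasp; the last joint's range is limited). The gripper opens to 85 mm and grips with 20 to 120 N. Pads are 22 mm wide; open, the fingers measure 114 mm over their backs; the gripper's body (76 mm by 85 mm) begins 54 mm behind the grasp point. The pads swing forward as they close: fully open they stand 13 mm farther back than shut.
Start: joints at [1.198, 0.434, 0.025, 1.573, -0.012, 1.134, -0.075], TCP at [0.167, -0.602, 0.242] pointing down, gripper open.
Joint ranges: [-2.62, 2.62], [-0.44, 2.09], [-1.27, 1.32], [0.08, 2.57], [-1.32, 4.46], [0.12, 2], [-2.74, 2.74]. Speed limits (rad/s): [2.22, 2.22, 3.01, 3.01, 3.14, 3.14, 3.14].

## Interface

Orientations are given as [roll, pitch, yaw] about the fixed x, y, z axes, in that order (R = Rz(yaw) Ry(pitch) Rx(roll)).
In Python, from plant import get_state, eyes, r gives the robot as it stands.
- The arm moves only by the tool servo_tool, never from a script. Its argument "steps" is text: rows parted by semicolons, each of 5 numbers parted by spaces: the shift along the tool's x, y, z in mm, then the turn about the tool's z in rad, then the finger opening in mm, from 0 to 85.4. A call has 1 to 12 rows; each row shifts and turns the commanded pose from where the row before left it, along the tool's axes as they then stand; what a row does not reach is not made up. A row lasts 1/12 s, in which the tool goes at most 41.7 mm and 7.16 degrees, less where a joint would pass 70% of its speed; a pose out of reach is approached as far as the arm can. A call with a gripper value outside its range is refused whole. The fingers move at their own pace and stop on an object; "squeeze" is the grip in N (left out, the last holds). Time passes only in rows, so rows that do not move let the fingers close. It gives the time, the measured TCP pose, the force and the opening at its end, in the units of the state.
- get_state(): the state, without advancing time (a new reading comes with each control period).
- eyes.camera(name): name is "side" or "top" or "wrist"; returns a dict with "image" (480x640x3 uint8, blue, green, red), "camera_matrix" (3x3 intrinsics, pixels), "extrinsics" (4x4, takes a point from camera to world coordinates); the wrist camera has in their place "hand_eye" (4x4, takes a point from camera to tool coordinates, whose origin is the TCP and whose axes are the flange's). Camera axes: x right, y down, z forward; pixel columns grow to the right and rows downward; lengths in m; the calibration is good to about 2 mm. A picture is of the moment at which its call begins: read the wrist's pose just before it. There is no depth.
- r.sign_off(): hands the job in, once; it reports no verdict.
The state is a dict: "clock": time; "q": joint angles; "qd": joint speeds; "joint_efforts": joint torques, N m; "eef_pos": TCP position; "eef_rot": TCP orientation; "force": force on the tool from outside, world axes, zero at the start; "torque": the same for the moment, N m; "width": finger opening in m.
Only numpy, scipy, OpenCV 4.12 (cv2) and the standard library are available. Lean on these libraries where they do the work, as an engineer would, in place of code of your own. Each camera call takes 0.05 s, during which the arm holds its last target. There are 200 camera calls.

## Task

Three loose white tube caps lie scattered on the lab bench. With the fingertips, sweep each of them gently along the bench through the open front of the steel scoop tray, until all three lie wholly inside it. Do not pinch or lift a cap, and leave the closed vials, the dish and everything else standing where they are.

Things in the scene. Friction and masses are not known exactly. Their poses are not given: they have to be found in the camera images.
- scoop: Scoop tray fixed to the bench: sheet steel, 150 mm deep (x) by 180 mm wide (y), no top, no front wall. Origin: centre of its underside. Open towards its own -x (about world +y): front edge at x=-75 mm, flush with the bench; ramp rises 3 mm from x=-75 to -55, then a flat floor 3 mm above the bench. Back wall inner face at x=+72, side walls' inner faces at y=+-87; walls 30 mm high.
- cap1_center (a point): Centre of the first loose tube cap: a flat white plastic disc with fine ribs around it, 34 mm diameter, 14 mm tall, lying flat, about 25 g, free to slide. The centre is 7 mm above what it lies on.
- cap2_center (a point): Centre of the second loose tube cap, same as the first.
- cap3_center (a point): Centre of the third loose tube cap, same as the first.
- vial1: A closed sample vial standing upright among the caps: clear glass with a white ribbed cap, 29 mm diameter, 45 mm tall, about 60 g, loose. Origin: centre of its underside. To be left alone.
- vial2: A second closed sample vial, same as the first. To be left alone.
- dish: A closed clear culture dish lying on the bench, 92 mm diameter, 16 mm tall, loose. Origin: centre of its underside. To be left alone.
- bottle: A standing reagent bottle, 70 mm diameter, 150 mm tall, loose. Origin: centre of its underside. To be left alone.
- tipbox: A closed box of pipette tips, grey with a white top, 85 x 125 x 63 mm tall (x, y, z), loose. Origin: centre of its underside. To be left alone.
There are look-alikes about, which are no part of the job. What is shaped like the part that bears cap1_center but black is not meant. Of the things that look like the scoop, take the one that is farthest to the robot's left at the start.

How it is judged:
By the outcome, as a careful person would: the job done as asked, in the order asked, and still so for the second after the job is handed in, with the robot touching nothing.
It also fails if it takes over 72 s, if anything falls off the work surface, if the arm or the gripper's body presses on something with over 40 N, if the wrist force passes 120 N, or if a joint passes its speed limit or range.

## Working session

There is one attempt and no reset: what is moved stays moved. The work goes in short steps, Python scripts to look and compute and a tool call to move; the robot and the scene stay as the last step left them, time stands still between calls to the robot, and variables do not carry over. Pictures are saved under pics/ and viewed, about 8 in all and at most 12, crops included, and the job is handed in when it is done.

Besides the shell and the picture viewer there is one more tool, called after "Emit:" as name(argument=value, ...) on one line, values as JSON. servo_tool: Moves the arm, as the interface text tells. Its arguments: {"type":"object","properties":{"steps":{"type":"string"},"squeeze":{"type":"number"}},"required":["steps"]}

```bash
mkdir -p pics
python3 - <<'E'
from plant import get_state, eyes, r
import cv2,numpy as np,pickle
s=get_state();print({k:np.round(v,3) for k,v in s.items()})
d={}
for n in("top","side"):
    c=eyes.camera(n);d[n]=c;cv2.imwrite(f"pics/{n}0.png",c["image"]);print(n,c["camera_matrix"].round(1).tolist(),c["extrinsics"].round(3).tolist())
pickle.dump(d,open("c0.pkl","wb"))
E
```

```text
{'clock': np.float64(0.0), 'q': array([ 1.198,  0.435,  0.025,  1.574, -0.012,  1.134, -0.075]), 'qd': array([-0.   ,  0.001, -0.001,  0.001,  0.001, -0.001,  0.   ]), 'joint_efforts': array([-0.0000e+00, -6.7046e+01,  1.0250e+00, -3.1621e+01,  1.6000e-02,
        1.2000e-02,  0.0000e+00]), 'eef_pos': array([ 0.166, -0.602,  0.242]), 'eef_rot': array([-3.14,  0.  ,  0.27]), 'force': array([ 0.643,  0.442, -0.856]), 'torque': array([ 0.029, -0.009,  0.002]), 'width': np.float64(0.085)}
top [[544.3, 0.0, 330.0], [0.0, 544.3, 234.3], [0.0, 0.0, 1.0]] [[0.007, -0.997, 0.074, 0.479], [-1.0, -0.006, 0.013, -0.049], [-0.012, -0.074, -0.997, 1.517], [0.0, 0.0, 0.0, 1.0]]
side [[545.0, 0.0, 320.8], [0.0, 545.0, 236.5], [0.0, 0.0, 1.0]] [[-0.96, -0.133, 0.247, 0.313], [-0.28, 0.47, -0.837, 0.91], [-0.004, -0.872, -0.489, 0.604], [0.0, 0.0, 0.0, 1.0]]
```

View pics/top0.png

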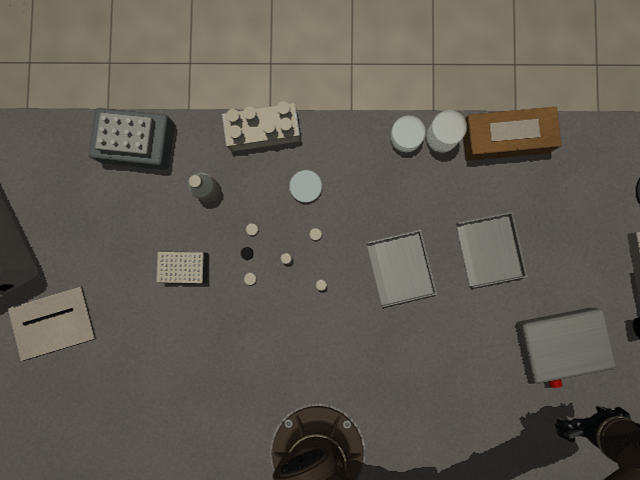

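View pics/side0.png

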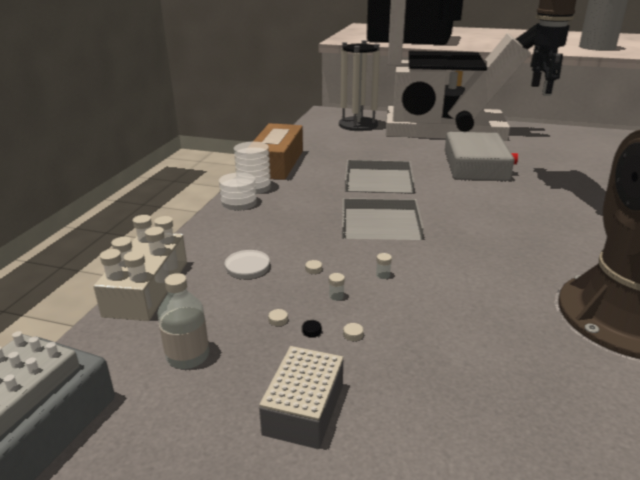

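Top view: caps at about (316,234), (252,230) and (250,279). The black decoy is at (247,254), and the vials are at (286,259) and (321,286). Two scoops are visible, at (401,268) and (490,250). Image left is world +y (robot's left), so (401,268) is the one meant. I'll confirm in an enlarged crop.

Run:
```python
import cv2
a=cv2.imread("pics/top0.png")[160:320,225:445];b=cv2.imread("pics/side0.png")[180:350,235:435]
cv2.imwrite("pics/ct.png",cv2.resize(a,None,fx=3.6,fy=3.6,interpolation=2))
cv2.imwrite("pics/cs.png",cv2.resize(b,None,fx=3.5,fy=3.5,interpolation=2))
```

```text
(no output)
```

View pics/ct.png

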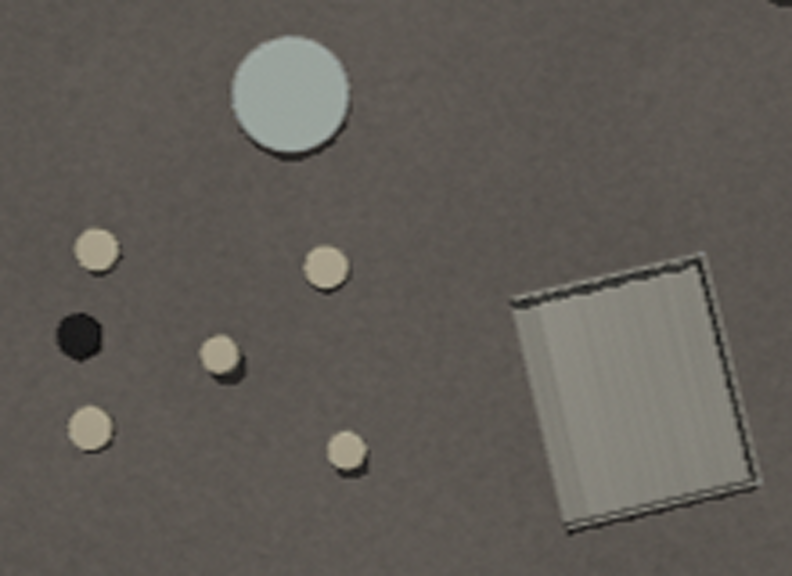

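View pics/cs.png

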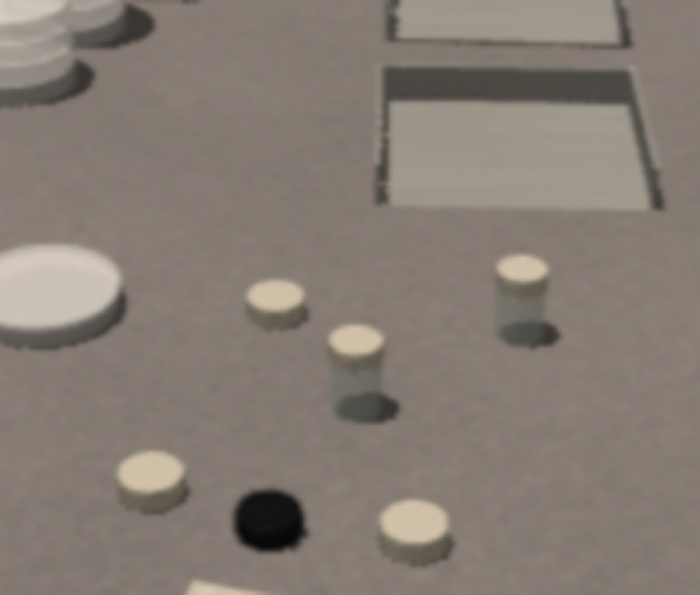

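```bash
cat > h.py <<'E'
import numpy as np,pickle,cv2
D=pickle.load(open("c0.pkl","rb"))
def ray(n,p,C=None):
    C=C or D[n];T=C["extrinsics"];d=T[:3,:3]@np.linalg.solve(C["camera_matrix"],[*p,1]);return T[:3,3],d/np.linalg.norm(d)
def plane(n,p,z,C=None):
    o,d=ray(n,p,C);return o+d*(z-o[2])/d[2]
def tri(p,q):
    A=0;b=0;L=[ray("top",p),ray("side",q)]
    for o,d in L:
        M=np.eye(3)-np.outer(d,d);A=A+M;b=b+M@o
    x=np.linalg.solve(A,b);return x,max(np.linalg.norm(np.cross(x-o,d)) for o,d in L)
E
python3 - <<'E'
from h import *
t=lambda u,v:(u/3.6+225-.36,v/3.6+160-.36)
s=lambda u,v:(u/3.5+235-.36,v/3.5+180-.36)
for n,a,b,z in[("A",(326,267),(276,297),.014),("B",(97,249),(151,472),.014),("C",(90,428),(414,524),.014),("V1",(220,355),(356,341),.045),("V2",(347,451),(522,269),.045),("blk",(79,336),(269,507),.014)]:
    x,e=tri(t(*a),s(*b));print(n,x.round(4),round(e,4),"top-plane",plane("top",t(*a),z).round(4),"side",plane("side",s(*b),z).round(4))
print("dish",plane("top",t(291,95),.016))
for p,z in[((512,302),.03),((568,530),.03),((704,254),.03),((760,485),.03)]:print(plane("top",t(*p),z).round(4))
x,e=tri(t(704,254),s(380,68));print("backcorner",x,e)
E
```

```text
A [0.593  0.0116 0.0116] 0.0 top-plane [0.5928 0.0115 0.014 ] side [0.5919 0.0152 0.014 ]
B [0.6055 0.1885 0.0122] 0.0003 top-plane [0.6056 0.1883 0.014 ] side [0.6043 0.1907 0.014 ]
C [0.4679 0.1916 0.0117] 0.0 top-plane [0.468  0.1912 0.014 ] side [0.4673 0.1943 0.014 ]
V1 [0.5241 0.0896 0.0431] 0.0004 top-plane [0.5236 0.0893 0.045 ] side [0.5237 0.0924 0.045 ]
V2 [ 0.4528 -0.0067  0.0433] 0.0004 top-plane [ 0.4525 -0.0068  0.045 ] side [ 0.4528 -0.0039  0.045 ]
blk [0.5386 0.201  0.0139] 0.0002 top-plane [0.5384 0.201  0.014 ] side [0.5388 0.2012 0.014 ]
dish [0.72598604 0.03976388 0.016     ]
[ 0.5659 -0.1307  0.03  ]
[ 0.3942 -0.1733  0.03  ]
[ 0.6034 -0.2765  0.03  ]
[ 0.4291 -0.3177  0.03  ]
backcorner [ 0.60385246 -0.2770902   0.02587261] 0.00012838833592675194
```

```bash
cat >> h.py <<'E'
O=np.array([.498,-.2245]);X=np.array([.242,-.970]);Y=np.array([.970,.242])
def W(p): return O+p[0]/1e3*X+p[1]/1e3*Y      # scoop mm -> world m
def S(w): d=np.array(w[:2])-O; return np.array([d@X,d@Y])*1e3
def plan(target,yaw,n,g):
    """rows for straight move from the measured pose; shift is in the axes before the row's turn"""
    from plant import get_state
    s=get_state();p=s["eef_pos"];y0=s["eef_rot"][2];d=(np.array(target)-p)/n*1e3;t=-((yaw-y0+np.pi)%(2*np.pi)-np.pi)/n
    out=[]
    for i in range(n):
        y=y0-t*i;c,sn=np.cos(y),np.sin(y)
        out.append(f"{c*d[0]+sn*d[1]:.1f} {sn*d[0]-c*d[1]:.1f} {-d[2]:.1f} {t:.3f} {g}")
    for i in range(0,n,12):print("; ".join(out[i:i+12]))
def push(cap,end,back,z,n,g,over=23):
    """target: 'back' mm behind cap, on the line cap->end (scoop mm)"""
    cap,end=np.array(cap,float),np.array(end,float);u=(end-cap)/np.linalg.norm(end-cap)
    yaw=np.radians(104)+np.arctan2(u[1],u[0]);w=W(cap-back*u);print("yaw",round(yaw,3),"tgt",w.round(4))
    plan([*w,z],yaw,n,g)
E
python3 -c "
from h import *
print(S((.593,.0116)),S((.6055,.1885)),S((.468,.1914)),W((0,0)))
push((-206,149),(40,-55),60,.16,24,24)"
```

```text
[-206.027   149.2862] [-374.595  204.221] [-410.683    71.5478] [ 0.498  -0.2245]
yaw 1.123 tgt [0.6187 0.0654]
25.6 -21.8 3.4 -0.036 24; 26.3 -20.9 3.4 -0.036 24; 27.1 -19.9 3.4 -0.036 24; 27.7 -18.9 3.4 -0.036 24; 28.4 -17.9 3.4 -0.036 24; 29.0 -16.9 3.4 -0.036 24; 29.6 -15.9 3.4 -0.036 24; 30.1 -14.8 3.4 -0.036 24; 30.7 -13.7 3.4 -0.036 24; 31.1 -12.6 3.4 -0.036 24; 31.6 -11.5 3.4 -0.036 24; 31.9 -10.4 3.4 -0.036 24
32.3 -9.3 3.4 -0.036 24; 32.6 -8.1 3.4 -0.036 24; 32.9 -6.9 3.4 -0.036 24; 33.1 -5.8 3.4 -0.036 24; 33.3 -4.6 3.4 -0.036 24; 33.4 -3.4 3.4 -0.036 24; 33.5 -2.2 3.4 -0.036 24; 33.6 -1.0 3.4 -0.036 24; 33.6 0.2 3.4 -0.036 24; 33.6 1.4 3.4 -0.036 24; 33.5 2.6 3.4 -0.036 24; 33.4 3.8 3.4 -0.036 24
```

Emit:
servo_tool(steps="26 -22 3 -0.036 24; 26 -21 3 -0.036 24; 27 -20 3 -0.036 24; 28 -19 3 -0.036 24; 28 -18 3 -0.036 24; 29 -17 3 -0.036 24; 30 -16 3 -0.036 24; 30 -15 3 -0.036 24; 31 -14 3 -0.036 24; 31 -13 3 -0.036 24; 32 -11 3 -0.036 24; 32 -10 3 -0.036 24", squeeze=20)

```text
clock: 1.1
eef_pos: [0.3929, -0.2655, 0.2061]
eef_rot: [-3.141, 0.0, 0.703]
force: [1.1, -0.7, 0.3]
width: 0.0243
```

Emit:
servo_tool(steps="32 -9 3 -0.036 24; 33 -8 3 -0.036 24; 33 -7 3 -0.036 24; 33 -6 3 -0.036 24; 33 -5 3 -0.036 24; 33 -3 3 -0.036 24; 33 -2 3 -0.036 24; 34 -1 3 -0.036 24; 34 0 3 -0.036 24; 34 1 3 -0.036 24; 33 3 3 -0.036 24; 33 4 3 -0.036 24")

```text
clock: 2.1
eef_pos: [0.6163, 0.0691, 0.1697]
eef_rot: [-3.141, 0.001, 1.135]
force: [0.5, -0.9, -0.1]
width: 0.0238
```

```bash
python3 -c "
from h import *
push((-206,149),(40,-55),60,.040,8,24)"
```

```text
yaw 1.123 tgt [0.6187 0.0654]
-0.3 0.5 16.2 0.002 24; -0.3 0.5 16.2 0.002 24; -0.3 0.5 16.2 0.002 24; -0.3 0.5 16.2 0.002 24; -0.3 0.5 16.2 0.002 24; -0.3 0.5 16.2 0.002 24; -0.3 0.5 16.2 0.002 24; -0.3 0.5 16.2 0.002 24
```

Emit:
servo_tool(steps="0 1 16 0.002 24; 0 1 16 0.002 24; -1 0 16 0.002 24; 0 1 16 0.002 24; -1 0 16 0.002 24; 0 1 16 0.002 24; 0 0 16 0 24; 0 0 16 0 24; 0 0 0 0 24; 0 0 0 0 24")

```text
clock: 2.93
eef_pos: [0.6177, 0.064, 0.0415]
eef_rot: [-3.14, 0.001, 1.122]
force: [0.4, 0.3, 0.7]
width: 0.024
```

Run:
```python
from plant import get_state, eyes
from h import *
s=get_state();print(s["eef_pos"],s["eef_rot"],s["width"])
w=eyes.camera("wrist");a=eyes.camera("side")
i=cv2.resize(a["image"][200:320,235:395],(600,450),interpolation=2)
j=cv2.resize(w["image"],(600,450))
cv2.imwrite("pics/a1.png",i);cv2.imwrite("pics/w1.png",w["image"])
# predicted fingertip point at tip z for TCP in side px
C=a;T=np.linalg.inv(C["extrinsics"])
for dz in(0,-.011):
    q=T@[*(s["eef_pos"]+[0,0,dz]),1];u=C["camera_matrix"]@q[:3];u=u[:2]/u[2];print((u-[235,200])*3.75)
pickle.dump((w,s),open("w1.pkl","wb"));print(w["camera_matrix"].round(1),w["hand_eye"].round(3))
```

```text
[0.61774014 0.06403872 0.04150711] [-3.13966474e+00  1.36613839e-03  1.12182939e+00] 0.024010475560064866
[218.44247262 237.94124735]
[219.0548555  255.87992882]
[[379.4   0.  326.3]
 [  0.  379.4 238.6]
 [  0.    0.    1. ]] [[-0.    -0.965 -0.262  0.066]
 [ 1.    -0.     0.     0.   ]
 [-0.    -0.262  0.965 -0.132]
 [ 0.     0.     0.     1.   ]]
```

View pics/a1.png

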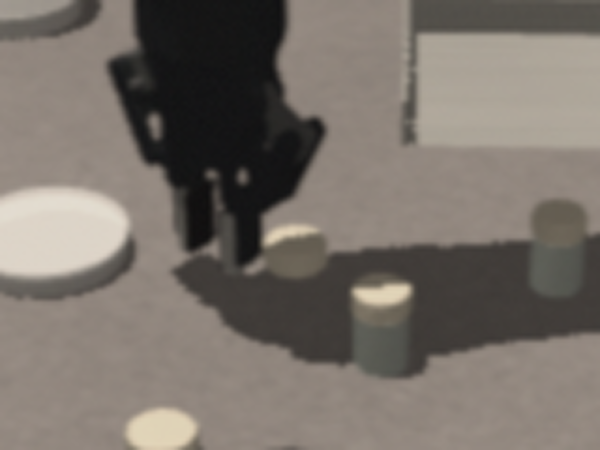

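View pics/w1.png

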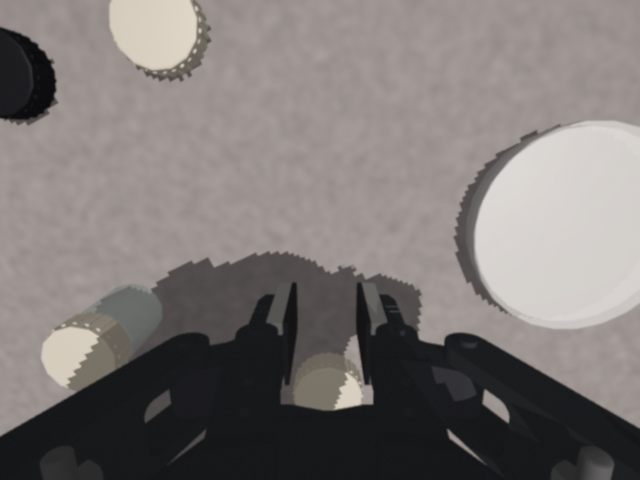

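Side crop: fingertips at about (193,248) and (240,268), which matches the tip being 11 mm ahead of the TCP. Cap A, at (295,250), lies right in front of the gap. Wrist view: the cap is at (328,382), centred in the gap. The knuckles spread wide above the fingers, so I'll route B and C farther from the vials.

```bash
python3 -c "
from h import *
w=W((-206,149));push((-206,149),(45,-58),60,.0195,2,24)
c=np.array((-206,149.));e=np.array((45,-58.));print('len',np.linalg.norm(e-c)+60-23)
from plant import get_state
print(S(get_state()['eef_pos']))"
```

```text
yaw 1.126 tgt [0.6185 0.0655]
0.4 -0.5 11.8 -0.002 24; 0.4 -0.5 11.8 -0.002 24
len 362.3459696999488
[-250.94339315  187.30606981]
```

Emit:
servo_tool(steps="0 -0.5 11 -0.002 24; 0 -0.5 11 -0.002 24; -9 0 0 0 24; -9 0 0 0 24; -9 0 0 0 24; -7 0 0 0 24; -5 0 0 0 24; -6 0 0 0 24; -8 0 0 0 24; -9 0 0 0 24; -9 0 0 0 24; -9 0 0 0 24")

```text
clock: 4.03
eef_pos: [0.5828, -0.0085, 0.0203]
eef_rot: [3.141, 0.0, 1.126]
force: [0.4, 0.7, -0.1]
width: 0.0239
```

Emit:
servo_tool(steps="-9 0 0 0 24; -9 0 0 0 24; -9 0 0 0 24; -9 0 0 0 24; -9 0 0 0 24; -9 0 0 0 24; -9 0 0 0 24; -9 0 0 0 24; -9 0 0 0 24; -9 0 0 0 24; -6 0 0 0 24; -4 0 0 0 24")

```text
clock: 5.03
eef_pos: [0.5397, -0.0989, 0.0203]
eef_rot: [-3.142, 0.0, 1.125]
force: [0.7, 0.4, -0.5]
width: 0.0241
```

Run:
```python
from plant import get_state, eyes
from h import *
s=get_state();print(s["eef_pos"],s["eef_rot"],S(s["eef_pos"]))
a=eyes.camera("top")["image"][130:330,220:460];b=eyes.camera("side")["image"][150:350,235:475]
cv2.imwrite("pics/a2.png",np.hstack([cv2.resize(x,(400,333),interpolation=2) for x in(a,b)]))
push((-206,149),(45,-58),-310+23,.0195,8,24)
push((-206,149),(45,-58),-325+23,.0195,8,24)
```

```text
[ 0.5396614  -0.09894423  0.02028096] [-3.14153249e+00  4.01420660e-04  1.12479518e+00] [-111.70703937   70.79605036]
yaw 1.126 tgt [ 0.4691 -0.2476]
-20.6 0.1 0.1 -0.000 24; -20.6 0.1 0.1 -0.000 24; -20.6 0.1 0.1 -0.000 24; -20.6 0.1 0.1 -0.000 24; -20.6 0.1 0.1 -0.000 24; -20.6 0.1 0.1 -0.000 24; -20.6 0.1 0.1 -0.000 24; -20.6 0.0 0.1 -0.000 24
yaw 1.126 tgt [ 0.4627 -0.2611]
-22.5 0.1 0.1 -0.000 24; -22.5 0.1 0.1 -0.000 24; -22.5 0.1 0.1 -0.000 24; -22.5 0.1 0.1 -0.000 24; -22.5 0.1 0.1 -0.000 24; -22.5 0.1 0.1 -0.000 24; -22.5 0.1 0.1 -0.000 24; -22.5 0.0 0.1 -0.000 24
```

View pics/a2.png

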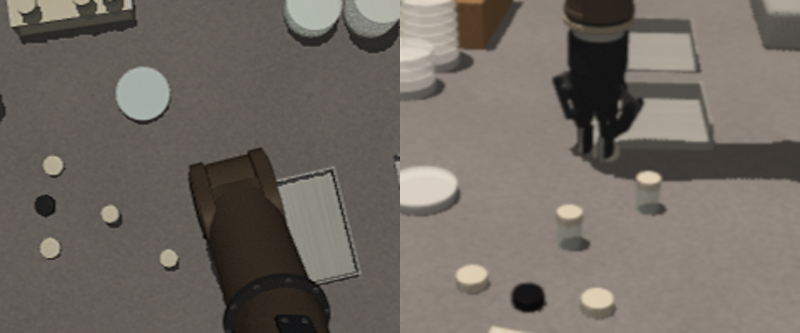

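The cap is visible beyond the gap, at about (597,150) in the side half. I'll keep going; about 175 mm remain.

Emit:
servo_tool(steps="-5 0 0 0 24; -8 0 0 0 24; -9 0 0 0 24; -9 0 0 0 24; -9 0 0 0 24; -9 0 0 0 24; -9 0 0 0 24; -9 0 0 0 24; -9 0 0 0 24; -9 0 0 0 24; -9 0 0 0 24; -9 0 0 0 24")

```text
clock: 6.13
eef_pos: [0.4954, -0.1916, 0.0203]
eef_rot: [3.142, 0.0, 1.126]
force: [0.3, 0.1, 1.4]
width: 0.0238
```

Emit:
servo_tool(steps="-9 0 0 0 24; -9 0 0 0 24; -9 0 0 0 24; -9 0 0 0 24; -9 0 0 0 24; -9 0 0 0 24; -8 0 0 0 24; -6 0 0 0 24; -4 0 0 0 24; 0 0 0 0 24; 9 0 0 0 24; 10 0 -10 0 24")

```text
clock: 7.13
eef_pos: [0.472, -0.2377, 0.0292]
eef_rot: [-3.139, 0.0, 1.125]
force: [-0.7, -0.2, 0.1]
width: 0.0241
```

Emit:
servo_tool(steps="10 0 -30 0 24; 10 0 -36 0 24; 10 0 -36 0 24; 20 0 -20 0 24; 36 0 0 0 24; 36 0 0 0 24; 36 0 0 0 24; 36 0 0 0 24; 36 0 0 0 24; 36 0 0 0 24; 30 0 0 0 24; 20 0 0 0 24")

```text
clock: 8.13
eef_pos: [0.6095, 0.0532, 0.1533]
eef_rot: [-3.141, -0.003, 1.131]
force: [-0.6, -0.1, -0.1]
width: 0.0239
```

Run:
```python
from plant import get_state, eyes
from h import *
s=get_state();print(s["eef_pos"],s["eef_rot"],S(s["eef_pos"]))
a=eyes.camera("top")["image"][160:320,360:450]
cv2.imwrite("pics/a3.png",cv2.resize(a,None,fx=3.6,fy=3.6,interpolation=2))
push((-375,204),(-215,155),65,.15,12,24)
```

```text
[0.60945384 0.05324742 0.15334979] [-3.14131706e+00 -2.83030217e-03  1.13131236e+00] [-242.44316904  175.32509814]
yaw 1.518 tgt [0.6086 0.2535]
14.8 -7.1 0.3 -0.032 24; 15.0 -6.6 0.3 -0.032 24; 15.2 -6.1 0.3 -0.032 24; 15.4 -5.6 0.3 -0.032 24; 15.6 -5.1 0.3 -0.032 24; 15.7 -4.6 0.3 -0.032 24; 15.9 -4.1 0.3 -0.032 24; 16.0 -3.6 0.3 -0.032 24; 16.1 -3.1 0.3 -0.032 24; 16.2 -2.6 0.3 -0.032 24; 16.3 -2.1 0.3 -0.032 24; 16.3 -1.5 0.3 -0.032 24
```

View pics/a3.png

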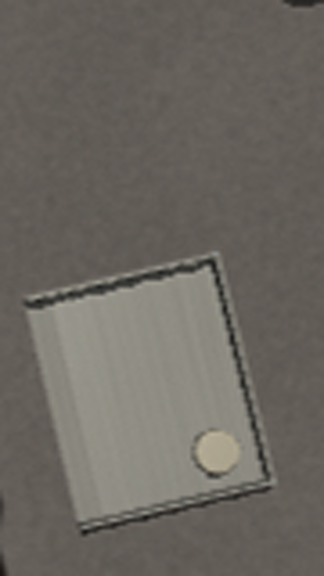

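Cap A is inside the scoop, at crop (217,452), near the back corner as planned. Before I descend by cap B, I'll check the bottle's clearance.

Run:
```python
from h import *
print("bottle cap",plane("top",(195,181),.15),"tipbox corner",plane("top",(208,252),.063))
print("side base",plane("side",(186,358),0))
push((-375,204),(-215,155),52,.15,12,24)
```

```text
bottle cap [0.71538672 0.31339729 0.15      ] tipbox corner [0.53836112 0.29650339 0.063     ]
side base [0.71468213 0.32305646 0.        ]
yaw 1.518 tgt [0.6079 0.2405]
13.8 -6.7 0.3 -0.032 24; 14.0 -6.2 0.3 -0.032 24; 14.2 -5.8 0.3 -0.032 24; 14.4 -5.3 0.3 -0.032 24; 14.5 -4.8 0.3 -0.032 24; 14.7 -4.4 0.3 -0.032 24; 14.8 -3.9 0.3 -0.032 24; 14.9 -3.4 0.3 -0.032 24; 15.0 -3.0 0.3 -0.032 24; 15.1 -2.5 0.3 -0.032 24; 15.2 -2.0 0.3 -0.032 24; 15.2 -1.5 0.3 -0.032 24
```

Emit:
servo_tool(steps="14 -7 0 -0.032 24; 14 -6 0 -0.032 24; 14 -6 0 -0.032 24; 14 -5 0 -0.032 24; 15 -5 0 -0.032 24; 15 -4 0 -0.032 24; 15 -4 0 -0.032 24; 15 -3 0 -0.032 24; 15 -3 0 -0.032 24; 15 -2 0 -0.032 24; 15 -2 0 -0.032 24; 15 -2 0 -0.032 24")

```text
clock: 9.18
eef_pos: [0.6087, 0.2319, 0.1522]
eef_rot: [3.142, 0.0, 1.513]
force: [-0.2, -0.6, -0.6]
width: 0.0241
```

Emit:
servo_tool(steps="0 0 0 0 24; 0 0 20 0 24; 0 0 25 0 24; 0 0 25 0 24; 0 0 20 0 24; 0 0 0 0 24; 0 0 0 0 24")

```text
clock: 9.77
eef_pos: [0.6082, 0.2298, 0.0616]
eef_rot: [-3.14, 0.001, 1.51]
force: [0.4, 0.2, 0.4]
width: 0.024
```

Run:
```python
from h import *
push((-375,204),(-215,155),52,.020,4,24)
print(np.hypot(160,49)+52-23)
```

```text
yaw 1.518 tgt [0.6079 0.2405]
2.7 -0.2 10.4 -0.002 24; 2.7 -0.2 10.4 -0.002 24; 2.7 -0.2 10.4 -0.002 24; 2.7 -0.2 10.4 -0.002 24
196.3349933516597
```

Emit:
servo_tool(steps="3 0 10 -0.002 24; 3 0 10 -0.002 24; 3 0 11 -0.002 24; 3 0 11 -0.002 24; 0 0 0 0 24; -8 0 0 0 24; -8 0 0 0 24; -6 0 0 0 24; -4 0 0 0 24; -6 0 0 0 24; -8 0 0 0 24; -9 0 0 0 24")

```text
clock: 10.77
eef_pos: [0.6068, 0.193, 0.0206]
eef_rot: [3.141, -0.0, 1.518]
force: [0.4, -0.5, 0.2]
width: 0.024
```

Emit:
servo_tool(steps="-9 0 0 0 24; -9 0 0 0 24; -9 0 0 0 24; -9 0 0 0 24; -9 0 0 0 24; -9 0 0 0 24; -9 0 0 0 24; -9 0 0 0 24; -9 0 0 0 24; -9 0 0 0 24; -9 0 0 0 24; -9 0 0 0 24")

```text
clock: 11.77
eef_pos: [0.601, 0.0847, 0.0203]
eef_rot: [3.142, 0.0, 1.518]
force: [-1.1, 1.0, 0.9]
width: 0.024
```

Emit:
servo_tool(steps="-9 0 0 0 24; -9 0 0 0 24; -8 0 0 0 24; -5 0 0 0 24; -3 0 0 0 24; 0 0 0 0 24; 8 0 0 0 24; 10 0 0 0 24; 10 0 0 0 24; 0 0 0 0 24; 0 0 0 0 24")

```text
clock: 12.68
eef_pos: [0.6006, 0.0817, 0.0204]
eef_rot: [3.142, -0.001, 1.521]
force: [0.6, -0.4, -0.2]
width: 0.0242
```

Run:
```python
from plant import get_state, eyes
from h import *
s=get_state();print(s["eef_pos"],s["eef_rot"],S(s["eef_pos"]))
w=eyes.camera("wrist");b=eyes.camera("side")
cv2.imwrite("pics/a4.png",np.hstack([cv2.resize(x,(400,300),interpolation=2) for x in(w["image"],b["image"][180:330,260:460])]))
```

```text
[0.60057742 0.081715   0.0203759 ] [ 3.14153875e+00 -7.09253867e-04  1.52063350e+00] [-272.20481146  173.60412929]
```

View pics/a4.png

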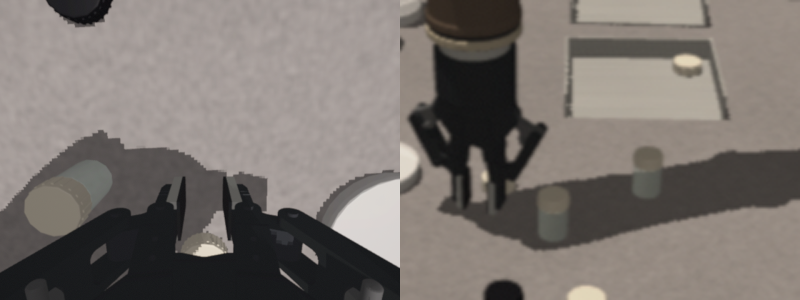

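Wrist half: the cap sits ahead of the gap at (207,245), between the fingers. Side half: cap A is in the scoop at (687,65), and the vials are unmoved. Next I turn the tool for leg 2.

Run:
```python
from h import *
push((-220.7,158),(12,-30),60,.020,6,24)
print(np.hypot(233,188)+60-23)
```

```text
yaw 1.136 tgt [0.6231 0.0822]
0.6 3.7 0.0 0.064 24; 0.8 3.7 0.0 0.064 24; 1.1 3.6 0.0 0.064 24; 1.3 3.5 0.0 0.064 24; 1.5 3.4 0.0 0.064 24; 1.7 3.3 0.0 0.064 24
336.3877084985287
```

Emit:
servo_tool(steps="1 4 0 0.064 24; 1 4 0 0.064 24; 1 4 0 0.064 24; 1 4 0 0.064 24; 1 3 0 0.064 24; 2 3 0 0.064 24; 0 0 0 0 24; -8 0 0 0 24; -8 0 0 0 24; -7 0 0 0 24; -5 0 0 0 24; -4 0 0 0 24")

```text
clock: 13.78
eef_pos: [0.6097, 0.0514, 0.0203]
eef_rot: [-3.141, 0.001, 1.133]
force: [-0.3, -0.7, 0.5]
width: 0.0238
```

Emit:
servo_tool(steps="-6 0 0 0 24; -8 0 0 0 24; -9 0 0 0 24; -9 0 0 0 24; -9 0 0 0 24; -9 0 0 0 24; -9 0 0 0 24; -9 0 0 0 24; -9 0 0 0 24; -9 0 0 0 24; -9 0 0 0 24; -9 0 0 0 24")

```text
clock: 14.78
eef_pos: [0.5658, -0.042, 0.0203]
eef_rot: [3.142, 0.0, 1.134]
force: [0.2, -0.6, 0.5]
width: 0.0238
```

Emit:
servo_tool(steps="-9 0 0 0 24; -9 0 0 0 24; -9 0 0 0 24; -9 0 0 0 24; -9 0 0 0 24; -9 0 0 0 24; -9 0 0 0 24; -9 0 0 0 24; -9 0 0 0 24; -9 0 0 0 24; -9 0 0 0 24; -9 0 0 0 24")

```text
clock: 15.78
eef_pos: [0.5201, -0.1399, 0.0203]
eef_rot: [3.142, 0.0, 1.134]
force: [0.1, 0.1, 0.4]
width: 0.0237
```

Run:
```python
from plant import get_state
from h import *
s=get_state();print(s["eef_pos"],s["eef_rot"],S(s["eef_pos"]))
push((-220.7,158),(12,-30),-276,.020,1,24)
```

```text
[ 0.52013554 -0.13988625  0.02032483] [3.14150796e+00 1.02242766e-05 1.13376160e+00] [-76.7185383   41.94800436]
yaw 1.136 tgt [ 0.4816 -0.2224]
-91.1 -0.0 0.3 -0.002 24
```

Emit:
servo_tool(steps="-9 0 0 0 24; -9 0 0 0 24; -9 0 0 0 24; -9 0 0 0 24; -9 0 0 0 24; -9 0 0 0 24; -9 0 0 0 24; -9 0 0 0 24; -8 0 0 0 24; -5 0 0 0 24; -3 0 0 0 24; 0 0 0 0 24")

```text
clock: 16.78
eef_pos: [0.4829, -0.2195, 0.0203]
eef_rot: [-3.141, 0.0, 1.133]
force: [-0.0, -0.2, -0.1]
width: 0.0237
```

Emit:
servo_tool(steps="10 0 0 0 24; 15 0 -15 0 24; 15 0 -30 0 24; 15 0 -36 0 24; 20 0 -30 0 24; 36 0 -10 0 24; 36 0 0 0 24; 36 0 0 0 24; 0 0 0 0 24")

```text
clock: 17.53
eef_pos: [0.5636, -0.0425, 0.1426]
eef_rot: [3.14, -0.007, 1.144]
force: [0.1, 1.2, 0.3]
width: 0.0242
```

Run:
```python
from plant import get_state
from h import *
s=get_state();print(s["eef_pos"],s["eef_rot"],S(s["eef_pos"]))
push((-411,72),(-235,-63),55,.15,12,24)
```

```text
[ 0.56359451 -0.04247277  0.14261532] [ 3.14000782 -0.00665437  1.14406364] [-160.69253742  107.67726177]
yaw 1.161 tgt [0.4903 0.242 ]
19.1 -15.4 -0.6 -0.001 24; 19.1 -15.3 -0.6 -0.001 24; 19.1 -15.3 -0.6 -0.001 24; 19.1 -15.3 -0.6 -0.001 24; 19.1 -15.3 -0.6 -0.001 24; 19.2 -15.2 -0.6 -0.001 24; 19.2 -15.2 -0.6 -0.001 24; 19.2 -15.2 -0.6 -0.001 24; 19.2 -15.2 -0.6 -0.001 24; 19.2 -15.1 -0.6 -0.001 24; 19.3 -15.1 -0.6 -0.001 24; 19.3 -15.1 -0.6 -0.001 24
```

Emit:
servo_tool(steps="19 -15 0 0 24; 19 -15 0 0 24; 19 -15 0 0 24; 19 -15 0 0 24; 19 -15 0 0 24; 19 -15 0 0 24; 19 -15 0 0 24; 19 -15 0 0 24; 19 -15 0 0 24; 19 -15 0 0 24; 17 -15 0 0 24; 15 -15 0 0 24")

```text
clock: 18.53
eef_pos: [0.4905, 0.227, 0.1413]
eef_rot: [-3.141, -0.001, 1.136]
force: [0.3, -0.7, -0.7]
width: 0.0242
```

Run:
```python
from plant import get_state,eyes
from h import *
push((-411,72),(-235,-63),50,.05,6,24)
a=eyes.camera("top");b=eyes.camera("side")
cv2.imwrite("pics/a5.png",np.hstack([cv2.resize(a["image"][130:330,230:450],(420,382),interpolation=2),cv2.resize(b["image"][180:430,220:460],(366,382),interpolation=2)]))
```

```text
yaw 1.161 tgt [0.4883 0.2374]
1.4 -1.1 15.2 -0.004 24; 1.4 -1.1 15.2 -0.004 24; 1.4 -1.1 15.2 -0.004 24; 1.4 -1.0 15.2 -0.004 24; 1.4 -1.0 15.2 -0.004 24; 1.4 -1.0 15.2 -0.004 24
```

View pics/a5.png

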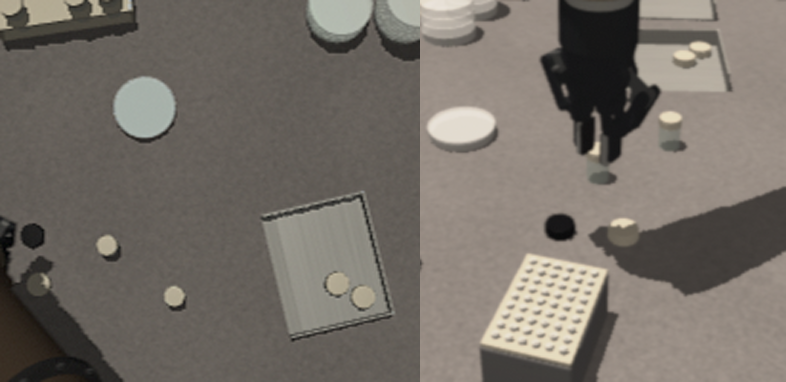

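Both A and B are in the scoop, at (363,297) and (337,284). C at (38,283), the black decoy and the vials have not moved.

Emit:
servo_tool(steps="2 -1 15 -0.004 24; 2 -1 15 -0.004 24; 2 -1 15 -0.004 24; 1 -1 15 -0.004 24; 1 -1 15 -0.004 24; 1 -1 15 -0.004 24; 1 0 15 0 24; 0 0 14 0 24; 0 0 0 0 24; 0 0 0 0 24")

```text
clock: 19.47
eef_pos: [0.4895, 0.2359, 0.0219]
eef_rot: [-3.14, 0.001, 1.158]
force: [-1.0, 1.4, 0.2]
width: 0.0239
```

Run:
```python
from h import *
push((-411,72),(-235,-63),50,.0205,1,24)
print(np.hypot(176,135)+50-23)
```

```text
yaw 1.161 tgt [0.4883 0.2374]
0.9 -1.7 1.4 -0.002 24
248.81298429082096
```

Emit:
servo_tool(steps="1 -1.5 1 -0.002 24; -8 0 0 0 24; -8 0 0 0 24; -6 0 0 0 24; -4 0 0 0 24; -6 0 0 0 24; -8 0 0 0 24; -9 0 0 0 24; -9 0 0 0 24; -9 0 0 0 24; -9 0 0 0 24; -9 0 0 0 24")

```text
clock: 20.47
eef_pos: [0.455, 0.1586, 0.0213]
eef_rot: [3.142, 0.0, 1.16]
force: [-0.1, 0.2, 0.3]
width: 0.024
```

Emit:
servo_tool(steps="-9 0 0 0 24; -9 0 0 0 24; -9 0 0 0 24; -9 0 0 0 24; -9 0 0 0 24; -9 0 0 0 24; -9 0 0 0 24; -9 0 0 0 24; -9 0 0 0 24; -9 0 0 0 24; -9 0 0 0 24; -9 0 0 0 24")

```text
clock: 21.47
eef_pos: [0.4118, 0.0597, 0.0213]
eef_rot: [3.142, 0.0, 1.16]
force: [-0.3, 0.5, 0.8]
width: 0.0239
```

Run:
```python
from plant import get_state
from h import *
s=get_state();print(s["force"],S(s["eef_pos"]))
push((-411,72),(-235,-63),-199,.0205,1,24)
```

```text
[-0.32865289  0.54540975  0.80655423] [-296.52071428  -14.81524418]
yaw 1.161 tgt [0.3891 0.0091]
-55.4 -0.6 0.8 -0.001 24
```

Emit:
servo_tool(steps="-9 0 0 0 24; -9 0 0 0 24; -9 0 0 0 24; -9 0 0 0 24; -9 0 0 0 24; -6 0 0 0 24; -4 0 0 0 24; 0 0 0 0 24; 8 0 0 0 24; 10 0 0 0 24; 10 0 0 0 24; 0 0 0 0 24")

```text
clock: 22.47
eef_pos: [0.4033, 0.0391, 0.0216]
eef_rot: [3.14, -0.003, 1.163]
force: [0.7, -0.3, -0.0]
width: 0.0242
```

Run:
```python
from plant import get_state,eyes
from h import *
s=get_state();print(s["eef_pos"],S(s["eef_pos"]))
w=eyes.camera("wrist");b=eyes.camera("side")
cv2.imwrite("pics/a6.png",np.hstack([cv2.resize(x,(400,300),interpolation=2) for x in(w["image"],b["image"][190:310,300:460])]))
push((-235,-63),(-30,-42),60,.0205,8,24)
```

```text
[0.40329633 0.0391291  0.02160483] [-278.63851316  -28.06431792]
yaw 1.917 tgt [0.3596 0.0446]
-1.2 -5.2 0.1 -0.094 24; -0.7 -5.3 0.1 -0.094 24; -0.2 -5.3 0.1 -0.094 24; 0.3 -5.3 0.1 -0.094 24; 0.8 -5.3 0.1 -0.094 24; 1.3 -5.2 0.1 -0.094 24; 1.8 -5.0 0.1 -0.094 24; 2.2 -4.9 0.1 -0.094 24
```

View pics/a6.png

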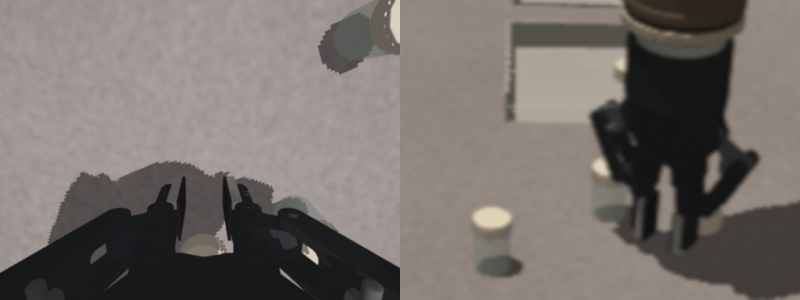

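Emit:
servo_tool(steps="1 -6 0 -0.09 24; 1 -6 0 -0.09 24; 1 -6 0 -0.1 24; 1 -5 0 -0.09 24; 1 -5 0 -0.09 24; 1 -5 0 -0.1 24; 1 -5 0 -0.1 24; 0 -5 0 -0.09 24; 0 0 0 0 24; 0 0 0 0 24")

```text
clock: 23.4
eef_pos: [0.3603, 0.0466, 0.0212]
eef_rot: [-3.141, 0.0, 1.907]
force: [0.6, 0.6, 0.3]
width: 0.0243
```

Run:
```python
from plant import get_state
from h import *
s=get_state();print(s["eef_pos"],S(s["eef_pos"]))
push((-236,-62),(-30,-42),60,.0205,1,24)
```

```text
[0.36032586 0.04660832 0.02122743] [-296.29221065  -67.93569906]
yaw 1.912 tgt [0.3607 0.0459]
-0.7 0.1 0.7 -0.005 24
```

Emit:
servo_tool(steps="-8 0 0 -0.005 24; -8 0 0 0 24; -7 0 0 0 24; -5 0 0 0 24; -4 0 0 0 24; -5 0 0 0 24; -7 0 0 0 24; -9 0 0 0 24; -9 0 0 0 24; -9 0 0 0 24; -9 0 0 0 24; -9 0 0 0 24")

```text
clock: 24.4
eef_pos: [0.3907, -0.0377, 0.0213]
eef_rot: [-3.141, -0.0, 1.915]
force: [-0.7, 0.8, -0.1]
width: 0.0237
```

Run:
```python
from plant import get_state,eyes
from h import *
s=get_state();print(s["eef_pos"],S(s["eef_pos"]))
b=eyes.camera("side")
cv2.imwrite("pics/a7.png",cv2.resize(b["image"][190:310,300:460],(600,450),interpolation=2))
push((-236,-62),(-30,-42),-184,.0205,1,24)
```

```text
[ 0.39066959 -0.03768267  0.02127418] [-207.18677132  -58.90070348]
yaw 1.912 tgt [ 0.4423 -0.1839]
-153.4 -0.3 0.7 0.001 24
```

View pics/a7.png

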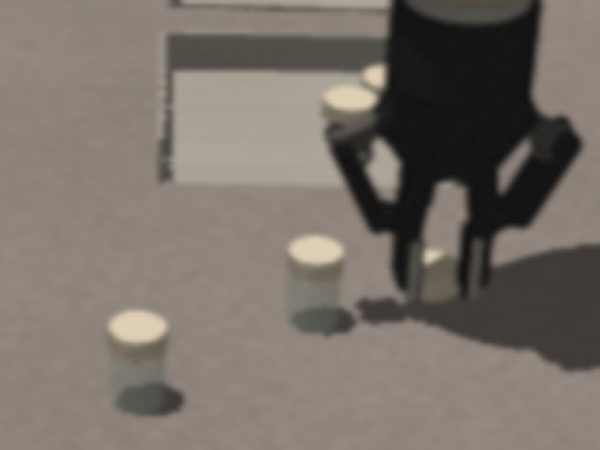

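The cap is nested between the fingertips at (437,275), and both vials are standing. 153 mm remain.

Emit:
servo_tool(steps="-5 0 0 0 24; -8 0 0 0 24; -9 0 0 0 24; -9 0 0 0 24; -9 0 0 0 24; -9 0 0 0 24; -9 0 0 0 24; -9 0 0 0 24; -9 0 0 0 24; -9 0 0 0 24; -9 0 0 0 24; -9 0 0 0 24")

```text
clock: 25.45
eef_pos: [0.4255, -0.1347, 0.0213]
eef_rot: [-3.142, -0.0, 1.915]
force: [-0.4, 0.4, 0.6]
width: 0.0239
```

Emit:
servo_tool(steps="-9 0 0 0 24; -9 0 0 0 24; -9 0 0 0 24; -8 0 0 0 24; -7 0 0 0 24; -5 0 0 0 24; -3 0 0 0 24; 0 0 0 0 24; 10 0 0 0 24; 15 0 -15 0 24; 10 0 -35 0 24; 10 0 -38 0 24")

```text
clock: 26.45
eef_pos: [0.4248, -0.1363, 0.109]
eef_rot: [-3.138, -0.003, 1.917]
force: [0.7, -0.6, -0.1]
width: 0.0243
```

Emit:
servo_tool(steps="20 0 -35 0 24; 35 0 0 0 24; 35 0 0 0 24; 35 0 0 0 24; 35 0 0 0 24; 20 0 0 0 24; 0 0 0 0 24; 0 0 0 0 24")

```text
clock: 27.12
eef_pos: [0.3653, 0.032, 0.1443]
eef_rot: [-3.141, 0.001, 1.919]
force: [-0.7, 0.2, 0.5]
width: 0.0239
```

Run:
```python
from plant import get_state,eyes
from h import *
a=eyes.camera("top");b=eyes.camera("side")
cv2.imwrite("pics/a8.png",np.hstack([cv2.resize(a["image"][130:330,230:450],(420,382),interpolation=2),cv2.resize(b["image"][180:430,220:460],(366,382),interpolation=2)]))
d=cv2.absdiff(D["side"]["image"],b["image"]).max(2)>60
n,l,st,c=cv2.connectedComponentsWithStats(d.astype(np.uint8))
print([(s[:5].tolist()) for s in st[1:] if s[4]>12])
```

```text
[[422, 26, 78, 26, 1114], [531, 29, 38, 65, 1423], [633, 47, 7, 49, 208], [437, 83, 8, 19, 103], [411, 125, 64, 108, 3499], [634, 126, 6, 5, 14], [534, 133, 100, 87, 1749], [398, 179, 14, 22, 208], [397, 207, 12, 4, 42], [396, 223, 9, 3, 18], [307, 261, 13, 7, 65], [416, 262, 181, 47, 4074], [270, 310, 16, 9, 117], [345, 324, 16, 10, 107]]
```

The picture limit is reached, so I'll check numerically in the top image.

Run:
```python
from plant import eyes
from h import *
im={"start":D["top"]["image"],"now":eyes.camera("top")["image"]}
for k,i in im.items():
    i=i.astype(int);m=((i[...,2]-i[...,0]>18)&(i.max(2)>140)).astype(np.uint8);m[:215]=0;m[320:]=0;m[:,:230]=0;m[:,450:]=0
    n,l,st,c=cv2.connectedComponentsWithStats(m)
    for j in range(1,n):
        if st[j,4]>30:
            z=.017 if c[j][0]>360 else .014
            w=plane("top",c[j],z);print(k,c[j].round(1),st[j,4],w[:2].round(3),S(w).round())
d=cv2.absdiff(im["start"],im["now"]).max(2)>50
n,l,st,c=cv2.connectedComponentsWithStats(d.astype(np.uint8));print([s.tolist() for s in st[1:] if s[4]>12])
```

```text
start [251.3 228.8] 96 [0.606 0.189] [-375.  205.]
start [315.  233.7] 101 [0.593 0.012] [-206.  150.]
start [285.4 257.9] 76 [0.525 0.093] [-301.  104.]
start [249.4 278.4] 102 [0.468 0.192] [-411.   72.]
start [320.7 284.6] 78 [ 0.453 -0.005] [-224.    9.]
now [285.5 257.8] 78 [0.526 0.093] [-301.  104.]
now [406.7 277.9] 108 [ 0.473 -0.241] [ 10. -28.]
now [420.2 284.8] 107 [ 0.454 -0.278] [ 41. -55.]
now [320.6 284.5] 81 [ 0.453 -0.005] [-224.   10.]
now [392.8 286.1] 108 [ 0.45  -0.203] [-33. -41.]
[[246, 224, 11, 11, 95], [310, 229, 11, 13, 103], [245, 273, 10, 13, 99], [258, 296, 133, 175, 4490], [260, 338, 6, 11, 15], [287, 339, 6, 7, 18], [268, 350, 5, 7, 13], [305, 363, 5, 9, 17], [354, 379, 8, 12, 18], [316, 387, 8, 6, 17], [367, 402, 10, 8, 18], [410, 403, 230, 77, 7805], [309, 435, 17, 3, 19], [286, 452, 5, 11, 17], [402, 457, 6, 13, 18], [273, 472, 5, 8, 28]]
```

```bash
python3 -c "
from plant import r
print(r.sign_off())"
```

```text
the job is handed in; nothing more can be done
None
```

I swept all three white caps along the bench into the left-hand scoop, using half-open fingertips, with no pinching or lifting. I handed the job in at about 27 s of the 72 s allowed.

- **Caps:** in the last top-camera check they lie at (41,-55), (10,-28) and (-33,-41) mm in the scoop's own frame. Each is wholly inside, clear of the walls and fully on the flat floor past the ramp.
- **Everything else:** both vials are within about 1 mm of where they started. A before/after comparison of the top image showed no change at the dish, bottle, tip box or black cap.
- **Forces:** the readings I took at the end of each move stayed below about 2 N.
- **Not checked by eye:** the viewer's 12-picture limit was reached, so the final placing was confirmed by image code only. No check failed or disagreed.

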